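# Sweep the used petri dishes into the collecting pan

### The job

Clear the desk: sweep the three used petri dishes across the desk through the open front of the steel collecting pan with the fingertips, until every dish lies flat and completely inside the pan, behind its front edge. Push them gently and never pick them up, tip or stack them, and leave the beaker, the computer mouse and the tape roll where they stand.

Things in the scene. Friction and masses are not known exactly. Their poses are not given: they have to be found in the camera images.
- pan: shallow steel pan fixed to the desk. Inner floor 130 mm deep (x) by 200 mm wide (y), 2 mm above the desk; walls 27 mm high, 6 mm thick at the rolled rim, at the back (+x) and both sides. The front (-x) is open, with a thin ramp 22 mm long up from the desk. Origin: under the floor's centre, at desk height; x points from front to back wall. The front faces the robot's left, +-0.3 rad
- pan_front (a point): middle of the pan's front edge, where the ramp meets the floor (65 mm in front of the pan's origin, on the floor's top); same axes as the pan
- dish_a: petri dish with a pale culture and a clear lid, a round flat disc of 60 mm diameter, 16 mm high, about 30 g, lying loose and flat on the desk; slides, does not roll; any of the three (all alike). Origin: centre of its underside, z up. Keep every push on it under 20 N
- dish_b: petri dish with a pale culture and a clear lid, a round flat disc of 60 mm diameter, 16 mm high, about 30 g, lying loose and flat on the desk; slides, does not roll; any of the three (all alike). Origin: centre of its underside, z up. Keep every push on it under 20 N
- dish_c: petri dish with a pale culture and a clear lid, a round flat disc of 60 mm diameter, 16 mm high, about 30 g, lying loose and flat on the desk; slides, does not roll; any of the three (all alike). Origin: centre of its underside, z up. Keep every push on it under 20 N
- beaker: clear beaker, 54 mm diameter, 69 mm high, standing loose beside the work; must stay. Origin: centre of its underside
- mouse: black computer mouse, 104 mm long (x) by 58 mm wide, 41 mm high, standing loose; must stay. Origin: centre of its underside
- tape: roll of tape lying flat and loose, 54 mm diameter, 25 mm high; must stay. Origin: centre of its underside

How it is judged (in metres and radians):
At the end, for the whole second after the job is handed in: All three dishes lie flat (tilt under 0.1 rad, underside less than 8 mm above the desk) and at rest on the pan's floor between its walls, each centre at least 25 mm behind the front edge, so that no dish sticks out by more than 5 mm (x of dish_a in the frame of pan between -0.04 and 0.068 m and y of dish_a in the frame of pan between -0.08 and 0.08 m and height (world z) of each of dish_a, dish_b, dish_c below 0.008 m and angle between each of dish_a, dish_b, dish_c's own z axis and vertical below 0.1 rad and linear speed of each of dish_a, dish_b, dish_c below 0.01 m/s and x of dish_b in the frame of pan between -0.04 and 0.068 m and y of dish_b in the frame of pan between -0.08 and 0.08 m and x of dish_c in the frame of pan between -0.04 and 0.068 m and y of dish_c in the frame of pan between -0.08 and 0.08 m); the robot touches nothing.
It fails at once if a petri dish is lifted off its surface (12 mm), stacked or tipped ((height (world z) of dish_a above 0.012 m or angle between dish_a's own z axis and vertical above 0.35 rad) or (height (world z) of dish_b above 0.012 m or angle between dish_b's own z axis and vertical above 0.35 rad) or (height (world z) of dish_c above 0.012 m or angle between dish_c's own z axis and vertical above 0.35 rad)).
It fails at once if a petri dish is pressed harder than 20 N by the robot (contact force between the arm and dish_a above 20 N or contact force between the arm and dish_b above 20 N or contact force between the arm and dish_c above 20 N).
It fails at once if the beaker, the computer mouse or the tape roll is moved more than 15 mm (distance of any of beaker, mouse, tape from where it was at the start of the episode above 0.015 m).
It also fails if it takes over 72 s, if anything falls off the work surface, if the arm or the gripper's body presses on something with over 40 N, if the wrist force passes 120 N, or if a joint passes its speed limit or range.

### The arm

A 6-joint arm with a two-finger parallel gripper is mounted at the origin on a cart in front of the work surface, level with it; the furniture and walls round the work are solid. World frame = base frame: x ahead of the robot, y to its left, z up, the work surface at z = 0. Lengths are in mm, angles in rad, forces in N, time in s.
With the tool pointing down it reaches from about 325 to 750 mm from the base axis. Payload 7.6 kg.
Tool frame: the origin (TCP) lies at the very end of the fingers, on their centre line; the grasp point (between the pads) lies grip_depth behind it (grip_depth is the distance from the TCP to the grasp point, in mm); z points along the fingers, y is the line along which they close (so a half turn about z gives the same grasp; the last joint's range is limited). The gripper opens to 85 mm and grips with 20 to 120 N. Pads are 22 mm wide; open, the fingers measure 114 mm over their backs; the gripper's body (76 mm by 85 mm) begins 54 mm behind the grasp point. The pads swing forward as they close: fully open they stand 13 mm farther back than shut.
Start: joints at [1.165, 0.052, 1.401, -0, 1.689, -0.07], TCP at [172.985, 495.704, 231.323] pointing down, gripper open.
Joint ranges: [-2.9, 2.9], [-0.91, 2.17], [0.12, 2.37], [-1.06, 4.2], [0.26, 2.73], [-2.93, 2.93]. Speed limits (rad/s): [2.57, 2.57, 3.01, 3.14, 3.14, 3.14].

### API

Orientations are given as a rotation vector (axis times angle).
In Python, from bench import get_obs, camera, camera_info, finish_job, grip_depth gives the robot as it stands.
- The arm moves only by the shell command python3 -m inch 'ROWS' [FORCE]. ROWS is JSON, a list of rows, each a list of 7 numbers: the opening, from 0 (shut) to 1 (fully open), then the shift along the world's x, y, z in units of 30 mm (1.0 is 30 mm), then the turn, a rotation vector about the world's x, y, z in units of 5 degrees (1.0 is 5 degrees). A call has 1 to 5 rows; each row shifts and turns the commanded pose from where the row before left it; what a row does not reach is not made up. A row lasts 1/12 s, in which the tool goes at most 41.7 mm and 7.16 degrees, less where a joint would pass 70% of its speed; a pose out of reach is approached as far as the arm can. A call is refused whole if a number of a shift passes 1 or a number of a turn 1, either way. A call with a gripper value outside its range is refused whole. The fingers move at their own pace and stop on an object; FORCE is the grip in N (left out, the last holds). Time passes only in rows, so rows that do not move let the fingers close. It gives the time, the measured TCP pose, the force, the opening and the grip force at its end, in the units of the state.
- get_obs(): the state, without advancing time (a new reading comes with each control period).
- camera(name): name is "side" or "top"; returns the picture (480x640x3 uint8, blue, green, red); there is no depth.
- camera_info(name): a dict with "fx", "fy", "cx", "cy" (pixels), "k1" (the pictures are not rectified: a ray, as slopes to the right and down, at radius r is drawn at 1 + k1 r^2 times it, then the intrinsics apply), "pose" (4x4, takes a point from camera to world coordinates). Camera axes: x right, y down, z forward; pixel columns grow to the right and rows downward; lengths in mm; the calibration is good to about 2 mm. A picture is of the moment at which its call begins. camera_info takes no time and is no camera call.
- finish_job(): hands the job in; it is judged then, once.
The state is a dict: "time_s": time; "joints": joint angles; "qd": joint speeds; "joint_efforts": joint torques, N m; "ee_pos": TCP position; "ee_rot": TCP orientation; "force": force on the tool from outside, world axes, zero at the start; "wrist_torque": the same for the moment, N m; "gripper_width": finger opening in mm; "finger_force": force on a finger pad.
Only numpy, scipy, OpenCV 4.12 (cv2) and the standard library are available. Lean on these libraries where they do the work, as an engineer would, in place of code of your own. Each camera call takes 0.05 s, during which the arm holds its last target. There are 200 camera calls.

## Working session

There is one attempt and no reset: what is moved stays moved. The work goes in short steps, Python scripts to look and compute and a shell command to move; the robot and the scene stay as the last step left them, time stands still between calls to the robot, and variables do not carry over. Pictures are saved under pics/ and viewed, at most 10 in all, crops included, and the job is handed in when it is done.

```bash
mkdir -p pics; cat > h.py <<'E'
import numpy as np, cv2
from bench import *
def ray(n,u,v):
    c=camera_info(n); K=np.array([[c['fx'],0,c['cx']],[0,c['fy'],c['cy']],[0,0,1.]])
    p=cv2.undistortPoints(np.array([[[u,v]]],float),K,np.array([c['k1'],0,0,0,0.]))[0,0]
    T=np.array(c['pose']); return T[:3,3],T[:3,:3]@np.array([p[0],p[1],1])
def pt(n,u,v,z):
    o,d=ray(n,u,v); return o+d*(z-o[2])/d[2]
E
python3 - <<'E'
from h import *
for n in('top','side'):
    cv2.imwrite(f'pics/{n}0.png',camera(n)); c=camera_info(n); print(n,c)
print(grip_depth,get_obs()['ee_pos'],get_obs()['ee_rot'],get_obs()['gripper_width'])
E
```

```text
top {'fx': 605.7307649900653, 'fy': 605.7307649900653, 'cx': 312.18895791488865, 'cy': 243.0733872284226, 'k1': -0.13348501958584819, 'pose': array([[-2.30313484e-02, -9.84151483e-01,  1.75827799e-01,
         3.53479926e+02],
       [-9.99724821e-01,  2.34557173e-02,  3.35375573e-04,
         1.19723249e+02],
       [-4.45422751e-03, -1.75771690e-01, -9.84420882e-01,
         1.35466817e+03],
       [ 0.00000000e+00,  0.00000000e+00,  0.00000000e+00,
         1.00000000e+00]])}
side {'fx': 609.9992058024247, 'fy': 609.9992058024247, 'cx': 324.4341642477279, 'cy': 247.66898679541208, 'k1': -0.11380141857835543, 'pose': array([[ 8.86411703e-01, -2.12817076e-01,  4.11075643e-01,
         1.01395978e+02],
       [-4.62410987e-01, -3.66385624e-01,  8.07426563e-01,
        -8.69567492e+02],
       [-2.12219538e-02, -9.05798249e-01, -4.23177459e-01,
         5.53270384e+02],
       [ 0.00000000e+00,  0.00000000e+00,  0.00000000e+00,
         1.00000000e+00]])}
18.700000000000003 [172.86077266 495.43550154 230.53853817] [-5.24863979e-01 -3.09710097e+00  2.18192800e-03] 85.46932943823522
```

View pics/top0.png

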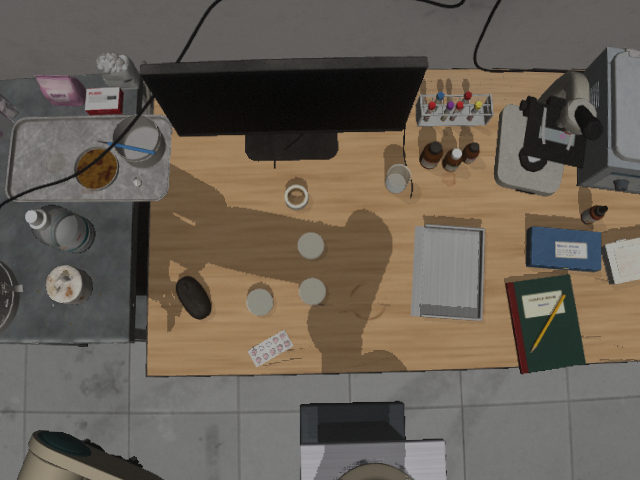

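View pics/side0.png

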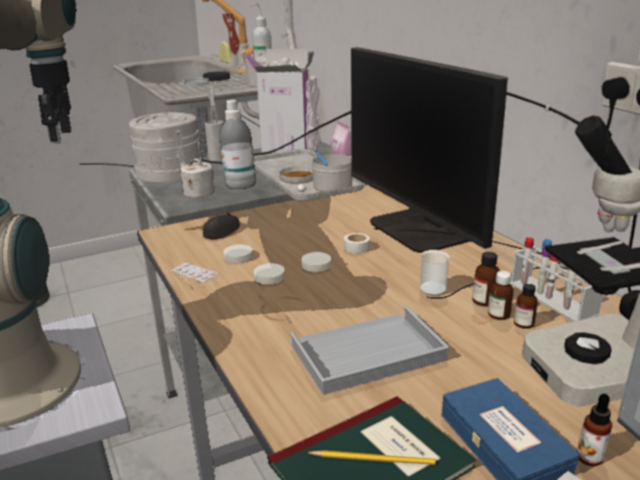

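The top view shows the dishes at about (311,246), (312,292) and (260,302), and the pan spanning columns 413–484 and rows 225–319 with its open front on the left. The tape is at (297,196), the beaker at (398,180) and the mouse at (193,297). The side view agrees.

```bash
cat >> h.py <<'E'
def dishes(img):
    # pale low-saturation blobs vs. wood
    hsv=cv2.cvtColor(img,cv2.COLOR_BGR2HSV)
    m=((hsv[...,1]<45)&(hsv[...,2]>90)).astype(np.uint8)*255
    m[:150]=0;m[340:]=0;m[:,:215]=0;m[:,500:]=0
    m=cv2.morphologyEx(m,cv2.MORPH_OPEN,np.ones((3,3)))
    cs,_=cv2.findContours(m,cv2.RETR_EXTERNAL,cv2.CHAIN_APPROX_NONE)
    return [c for c in cs if cv2.contourArea(c)>150]
E
python3 - <<'E'
from h import *
img=camera('top')
for c in dishes(img):
    (u,v),r=cv2.minEnclosingCircle(c)
    a=cv2.contourArea(c)
    R=cv2.minAreaRect(c)
    print(np.round([u,v,r,a]),'z16',pt('top',u,v,13).round(),'d',np.round(R[1]),)
    if a>2500:
        for q in cv2.boxPoints(R): print('  pan',q.round(1),pt('top',*q,27).round(),pt('top',*q,0).round())
# floor-level points typed from picture
cv2.imwrite('pics/pan.png',cv2.resize(img[165:345,230:500],None,fx=2.9,fy=2.9,interpolation=cv2.INTER_CUBIC))
for u,v in((193,297),(297,196),(398,180)): print(u,v,pt('top',u,v,20).round())
for u,v in((238,254),(269,274),(316,262)): print('side',pt('side',u,v,13).round())
E
```

```text
[259. 302.  13. 508.] z16 [464. 241.  13.] d [25. 26.]
[312. 291.  13. 510.] z16 [485. 123.  13.] d [26. 26.]
[311. 245.  13. 505.] z16 [588. 124.  13.] d [25. 25.]
[ 448.  273.   57. 5651.] z16 [ 518. -183.   13.] d [70. 94.]
  pan [410.4 316.8] [421. -91.  27.] [423. -95.   0.]
  pan [414.8 223.2] [ 630. -111.   27.] [ 636. -116.    0.]
  pan [484.5 226.5] [ 619. -270.   27.] [ 625. -278.    0.]
  pan [480.  320.1] [ 409. -245.   27.] [ 411. -253.    0.]
[395. 182.  11. 294.] z16 [730. -72.  13.] d [19. 19.]
193 297 [477. 387.  20.]
297 196 [701. 152.  20.]
398 180 [734. -80.  20.]
side [457. 224.  13.]
side [478. 109.  13.]
side [580. 110.  13.]
```

View pics/pan.png

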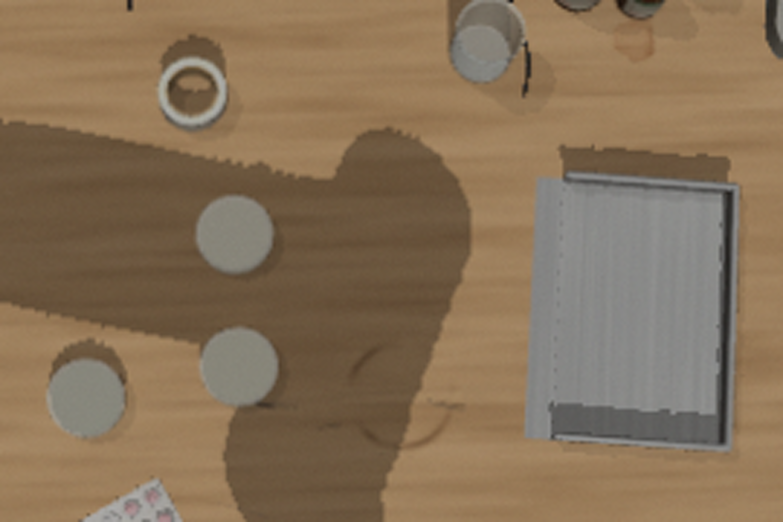

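Close-up: the pan's back rim runs from about (484,228) to (482,320) in full-image pixels. The front edge (dashed line) runs from about (423,227) to (420,317).

```bash
python3 - <<'E'
from h import *
f=lambda c,z: pt('top',c[0]/2.9+230,c[1]/2.9+165,z)[:2]
b1,b2=f((737,184),27),f((730,448),27); e1,e2=f((562,180),2),f((551,440),2)
r1,r2=f((538,178),0),f((526,438),0)
for a,b in((b1,b2),(e1,e2),(r1,r2)): print(a.round(),b.round(),np.hypot(*(a-b)).round(),'x-dir yaw',np.arctan2(*(a-b)[::-1]).round(3)-np.pi/2)
yaw=np.arctan2(*(b1-b2)[::-1])-np.pi/2
X=np.array([np.cos(yaw),np.sin(yaw)]);Y=np.array([-X[1],X[0]])
print('depth front->back outer',((b1+b2)/2-(e1+e2)/2)@X, 'center from front',(e1+e2)/2+65*X,'from back',(b1+b2)/2-71*X)
E
python3 -m inch '[[0.35,0,0,0,0,0,-1],[0.35,0.6,0,0,0,0,-1],[0.35,0.9,0,0,0,0,-1],[0.35,0.9,0,0,0,0,-1],[0.35,0.9,0,0,0,0,-1]]' 20
python3 -m inch '[[0.35,0.9,-0.5,0,0,0,-1],[0.35,0.9,-0.5,0,0,0,-1],[0.35,0.9,-0.7,0,0,0,-1],[0.35,0.9,-0.7,0,0,0,-1],[0.35,0.9,-0.7,0,0,0,-1]]'
python3 -m inch '[[0.35,0.9,-0.7,0,0,0,-1],[0.35,0.9,-0.7,0,0,0,-1],[0.35,0.9,-0.7,0,0,0,-1],[0.35,0.9,-0.7,0,0,0,0],[0.35,0,0,0,0,0,0]]'; python3 -c "from bench import *;print(get_obs())"
```

```text
[ 615. -269.] [ 411. -249.] 205.0 x-dir yaw -1.6667963267948966
[ 626. -136.] [ 422. -117.] 205.0 x-dir yaw -1.6657963267948965
[ 629. -117.] [425. -98.] 205.0 x-dir yaw -1.6667963267948966
depth front->back outer 133.23430218432148 center from front [ 518.06533717 -190.96045508] from back [ 519.64857957 -188.33420249]
time_s: 0.57
ee_pos: [272.9, 495.5, 231.0]
ee_rot: [-1.188, -2.908, 0.001]
force: [-0.4, 0.7, 0.3]
gripper_width: 29.9
finger_force: 0.0
time_s: 0.98
ee_pos: [408.0, 401.5, 230.9]
ee_rot: [-1.79, -2.582, 0.001]
force: [0.2, 0.4, -0.1]
gripper_width: 29.4
finger_force: 0.0
time_s: 1.4
ee_pos: [518.7, 314.4, 230.2]
ee_rot: [2.113, 2.323, -0.002]
force: [-1.4, 0.4, -0.2]
gripper_width: 29.8
finger_force: 0.0
{'time_s': 1.4, 'joints': array([ 0.48500064,  0.28545471,  1.14231871, -0.00196061,  1.71472339,
        0.39022897]), 'qd': array([ 0.07889831, -0.03074882,  0.03983616,  0.03627499,  0.00929811,
        0.06012578]), 'joint_efforts': array([-1.39476411e+00, -4.76902342e+01, -3.70678675e+01, -6.39273156e-02,
        4.00277306e-03, -4.70644534e-01]), 'ee_pos': array([518.66311551, 314.42236444, 230.23375248]), 'ee_rot': array([ 2.11302735,  2.3227549 , -0.0023729 ]), 'force': array([-1.3523861 ,  0.41895348, -0.17378642]), 'wrist_torque': array([-0.01914297,  0.00495532, -0.01947015]), 'finger_force': 0.0, 'gripper_width': 29.787294833999663}
```

```bash
python3 -m inch '[[0.35,0.6,-0.9,-0.5,0,0,-1],[0.35,0.6,-0.9,-1,0,0,-0.3],[0.35,0.6,-0.9,-1,0,0,0],[0.35,0.4,-0.9,-1,0,0,0],[0.35,0.1,-0.7,-1,0,0,0]]'
python3 -m inch '[[0.35,0,0,-1,0,0,0],[0.35,0,0,-0.5,0,0,0],[0.35,0,0,0,0,0,0],[0.35,0,0,0,0,0,0],[0.35,0,0,0,0,0,0]]'
python3 -c "
from h import *
cv2.imwrite('pics/s1.png',camera('side')[150:390,150:470])"
```

```text
time_s: 1.82
ee_pos: [582.8, 191.0, 98.4]
ee_rot: [2.236, 2.205, 0.0]
force: [0.9, -0.5, -0.6]
gripper_width: 29.7
finger_force: 0.0
time_s: 2.23
ee_pos: [582.6, 193.7, 56.8]
ee_rot: [2.234, 2.207, 0.004]
force: [0.3, -0.6, 0.2]
gripper_width: 29.7
finger_force: 0.0
```

View pics/s1.png

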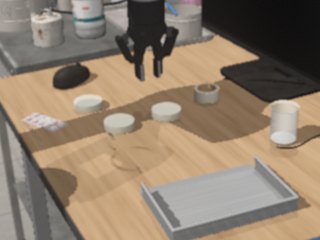

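The gripper stands behind dish C with the fingertips at about (290,225) and (307,224) in the side image. I'll check that against the TCP while lowering.

```bash
python3 -c "
from h import *
print(pt('side',290,226,58).round(),pt('side',307,225,58).round())"
python3 -m inch '[[0.35,0.17,0,-1,0,0,0],[0.35,0,0,-0.5,0,0,0],[0.35,0,0,-0.25,0,0,0],[0.35,0,0,0,0,0,0],[0.35,0,0,0,0,0,0]]'
```

```text
[570. 206.  58.] [603. 193.  58.]
time_s: 2.7
ee_pos: [587.5, 193.4, 3.9]
ee_rot: [2.235, 2.207, 0.002]
force: [-0.1, -0.7, 0.3]
gripper_width: 29.6
finger_force: 0.0
```

```bash
python3 -m inch '[[0.35,0,-0.4,0,0,0,0],[0.35,0,-0.3,0,0,0,0],[0.35,0,-0.2,0,0,0,0],[0.35,0,-0.2,0,0,0,0],[0.35,0,-0.2,0,0,0,0]]'
python3 -m inch '[[0.35,0,-0.2,0,0,0,0],[0.35,0,-0.2,0,0,0,0],[0.35,0,-0.2,0,0,0,0],[0.35,0,-0.2,0,0,0,0],[0.35,0,-0.2,0,0,0,0]]'
python3 -c "
from h import *
i=camera('top')
cv2.imwrite('pics/t2.png',cv2.resize(i[150:350,230:500],None,fx=2,fy=2))"
```

```text
time_s: 3.12
ee_pos: [587.2, 153.2, 3.2]
ee_rot: [2.236, 2.206, 0.002]
force: [-0.1, 1.0, 0.4]
gripper_width: 29.8
finger_force: 0.5
time_s: 3.53
ee_pos: [586.9, 123.5, 2.6]
ee_rot: [2.236, 2.207, 0.0]
force: [0.6, 0.5, 1.3]
gripper_width: 29.9
finger_force: 0.5
```

View pics/t2.png

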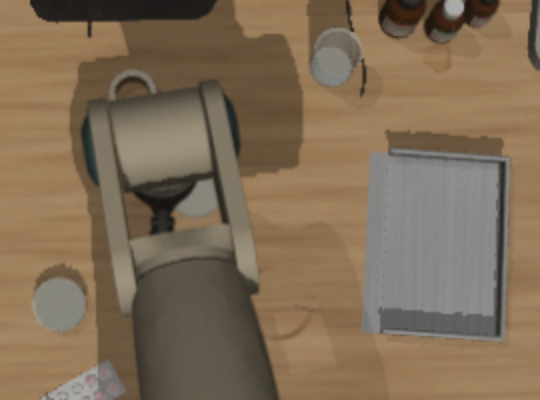

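The dish has followed (now at about (327,248) px) and the forces are around 1 N. The TCP is drifting low, so I'll raise it slightly and continue.

```bash
python3 -m inch '[[0.35,0,-0.25,0.05,0,0,0],[0.35,-0.01,-0.35,0.05,0,0,0],[0.35,-0.01,-0.35,0.03,0,0,0],[0.35,-0.01,-0.35,0,0,0,0],[0.35,-0.01,-0.35,0,0,0,0]]'
python3 -m inch '[[0.35,-0.01,-0.35,0,0,0,0],[0.35,-0.01,-0.35,0,0,0,0],[0.35,-0.01,-0.35,0,0,0,0],[0.35,-0.01,-0.35,0,0,0,0],[0.35,-0.01,-0.35,0,0,0,0]]'
python3 -m inch '[[0.35,-0.01,-0.35,0,0,0,0],[0.35,-0.01,-0.35,0,0,0,0],[0.35,-0.01,-0.35,0,0,0,0],[0.35,-0.01,-0.35,0,0,0,0],[0.35,-0.01,-0.35,0,0,0,0]]'
python3 -m inch '[[0.35,-0.01,-0.3,0.02,0,0,0],[0.35,-0.01,-0.25,0.03,0,0,0],[0.35,-0.01,-0.2,0.03,0,0,0],[0.35,-0.01,-0.2,0,0,0,0],[0.35,-0.01,-0.2,0,0,0,0]]'
```

```text
time_s: 4.0
ee_pos: [585.7, 73.3, 6.6]
ee_rot: [2.236, 2.207, 0.0]
force: [-0.2, 0.8, 0.8]
gripper_width: 29.8
finger_force: 0.3
time_s: 4.42
ee_pos: [584.1, 21.0, 6.5]
ee_rot: [2.236, 2.207, 0.0]
force: [-0.8, 0.3, -0.0]
gripper_width: 30.0
finger_force: 0.4
time_s: 4.83
ee_pos: [582.6, -31.5, 6.4]
ee_rot: [2.236, 2.207, 0.0]
force: [-0.1, 1.5, 1.2]
gripper_width: 29.8
finger_force: 0.4
time_s: 5.25
ee_pos: [581.2, -65.4, 9.0]
ee_rot: [2.235, 2.207, 0.0]
force: [0.4, 0.3, 0.1]
gripper_width: 29.9
finger_force: 0.3
```

```bash
python3 -m inch '[[0.35,0,-0.2,0,0,0,0],[0.35,0,-0.2,0,0,0,0],[0.35,0,-0.2,0,0,0,0],[0.35,0,-0.2,-0.03,0,0,0],[0.35,0,-0.2,-0.03,0,0,0]]'
python3 -m inch '[[0.35,0,-0.2,0,0,0,0],[0.35,0,-0.2,0,0,0,0],[0.35,0,-0.2,0,0,0,0],[0.35,0,-0.2,0,0,0,0],[0.35,0,-0.2,0,0,0,0]]'
python3 -m inch '[[0.35,0,-0.2,0,0,0,0],[0.35,0,-0.2,0,0,0,0],[0.35,0,-0.2,0,0,0,0],[0.35,0,-0.2,0,0,0,0],[0.35,0,-0.2,0,0,0,0]]'
python3 -c "
from h import *
i=camera('side')
cv2.imwrite('pics/s3.png',cv2.resize(i[200:410,220:500],None,fx=2,fy=2))"
```

```text
time_s: 5.67
ee_pos: [581.3, -95.4, 7.1]
ee_rot: [2.235, 2.207, 0.0]
force: [-0.2, 0.6, 0.7]
gripper_width: 29.6
finger_force: 0.4
time_s: 6.08
ee_pos: [581.1, -125.6, 7.0]
ee_rot: [2.236, 2.207, -0.0]
force: [-0.3, 0.6, 0.2]
gripper_width: 30.2
finger_force: 0.1
time_s: 6.5
ee_pos: [581.2, -155.5, 7.1]
ee_rot: [2.236, 2.207, 0.0]
force: [-0.1, 0.4, -0.4]
gripper_width: 30.0
finger_force: 0.1
```

View pics/s3.png

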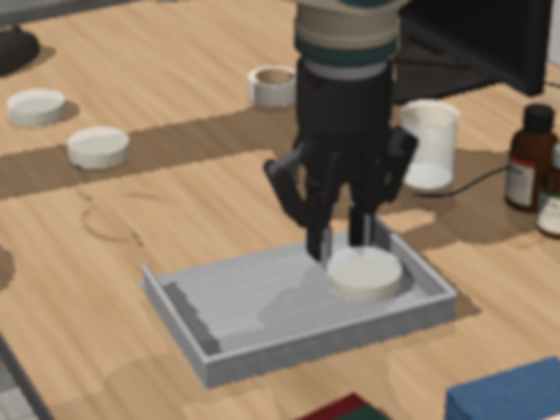

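Dish C is flat in the pan, nested between the fingers at about (402,336) px in the side image. I'll push it 20 mm further, then go around behind dish B.

```bash
python3 -m inch '[[0.35,0,-0.2,0,0,0,0],[0.35,0,-0.2,0,0,0,0],[0.35,0,-0.15,0,0,0,0],[0.35,0,-0.1,0,0,0,0],[0.35,0,0,0,0,0,0]]'
python3 -m inch '[[0.35,0,0.3,0,0,0,0],[0.35,0,1,0.5,0,0,0],[0.35,0,1,1,0,0,0],[0.35,-0.3,1,0.5,0,0,0],[0.35,-0.4,1,0,0,0,0.25]]'
python3 -m inch '[[0.35,-0.5,1,0,0,0,0.5],[0.35,-0.5,1,0,0,0,0.5],[0.35,-0.5,1,0,0,0,0],[0.35,-0.5,1,0,0,0,0],[0.35,-0.43,1,0,0,0,0]]'
python3 -m inch '[[0.35,-0.2,1,0,0,0,0],[0.35,0,1,0,0,0,0],[0.35,0,0.9,0,0,0,0],[0.35,0,0,0,0,0,0],[0.35,0,0,0,0,0,0]]'
```

```text
time_s: 6.97
ee_pos: [581.2, -175.2, 7.1]
ee_rot: [2.236, 2.206, -0.0]
force: [0.5, 0.3, -0.3]
gripper_width: 29.6
finger_force: 0.0
time_s: 7.38
ee_pos: [562.4, -44.2, 71.1]
ee_rot: [2.207, 2.227, 0.008]
force: [1.0, -0.2, -0.2]
gripper_width: 30.1
finger_force: 0.0
time_s: 7.8
ee_pos: [485.8, 106.1, 66.6]
ee_rot: [-2.111, -2.326, -0.0]
force: [0.6, -0.0, -0.6]
gripper_width: 30.1
finger_force: 0.0
time_s: 8.22
ee_pos: [480.6, 192.7, 66.5]
ee_rot: [2.108, 2.329, -0.0]
force: [-0.6, -0.3, -0.0]
gripper_width: 29.9
finger_force: 0.0
```

```bash
python3 -m inch '[[0.35,0.08,-0.42,-0.3,0,0,0],[0.35,0,0,-1,0,0,0],[0.35,0,0,-0.55,0,0,0],[0.35,0,0,-0.18,0,0,0],[0.35,0,0,0,0,0,0]]'
python3 -m inch '[[0.35,0.02,-0.2,0,0,0,0],[0.35,0.02,-0.2,0,0,0,0],[0.35,0.02,-0.2,0,0,0,0],[0.35,0.02,-0.2,0,0,0,0],[0.35,0.02,-0.2,0,0,0,0]]'
python3 -m inch '[[0.35,0.03,-0.25,0,0,0,0],[0.35,0.03,-0.35,0,0,0,0],[0.35,0.03,-0.35,0,0,0,0],[0.35,0.03,-0.35,0,0,0,0],[0.35,0.03,-0.35,0,0,0,0]]'
python3 -m inch '[[0.35,0.03,-0.35,0,0,0,0],[0.35,0.03,-0.35,0,0,0,0],[0.35,0.03,-0.35,0,0,0,0],[0.35,0.03,-0.35,0,0,0,0],[0.35,0.03,-0.35,0,0,0,0]]'
```

```text
time_s: 8.63
ee_pos: [482.5, 176.7, 3.6]
ee_rot: [-2.113, -2.323, 0.005]
force: [-0.6, -0.5, 1.3]
gripper_width: 30.1
finger_force: 0.0
time_s: 9.05
ee_pos: [487.2, 147.8, 6.4]
ee_rot: [2.112, 2.325, 0.002]
force: [-0.2, 0.0, 0.5]
gripper_width: 30.4
finger_force: 0.3
time_s: 9.47
ee_pos: [491.3, 97.7, 5.7]
ee_rot: [2.112, 2.325, 0.0]
force: [0.2, 0.8, 0.2]
gripper_width: 30.0
finger_force: 0.4
time_s: 9.88
ee_pos: [495.7, 45.3, 5.6]
ee_rot: [-2.112, -2.326, 0.0]
force: [-0.2, -0.1, 1.4]
gripper_width: 29.6
finger_force: 0.4
```

```bash
python3 -m inch '[[0.35,0.03,-0.35,0,0,0,0],[0.35,0.03,-0.35,0,0,0,0],[0.35,0.03,-0.35,0,0,0,0],[0.35,0.03,-0.35,0,0,0,0],[0.35,0.03,-0.35,0,0,0,0]]'
python3 -m inch '[[0.35,0.02,-0.35,0,0,0,0],[0.35,0.02,-0.35,0,0,0,0],[0.35,0.02,-0.3,0.03,0,0,0],[0.35,0.02,-0.25,0.03,0,0,0],[0.35,0.02,-0.2,0,0,0,0]]'
python3 -m inch '[[0.35,0.02,-0.2,0,0,0,0],[0.35,0.02,-0.2,0,0,0,0],[0.35,0.02,-0.2,0,0,0,0],[0.35,0.02,-0.2,0,0,0,0],[0.35,0.02,-0.2,0,0,0,0]]'
python3 -m inch '[[0.35,0.02,-0.2,0,0,0,0],[0.35,0.02,-0.2,0,0,0,0],[0.35,0.02,-0.2,0,0,0,0],[0.35,0.02,-0.2,0,0,0,0],[0.35,0.02,-0.2,0,0,0,0]]'
python3 -m inch '[[0.35,0,-0.2,0,0,0,0],[0.35,0,-0.2,0,0,0,0],[0.35,0,-0.2,0,0,0,0],[0.35,0,-0.2,0,0,0,0],[0.35,0,-0.2,0,0,0,0]]'
python3 -c "
from h import *
i=camera('side')
cv2.imwrite('pics/s4.png',cv2.resize(i[200:410,220:500],None,fx=2,fy=2))"
```

```text
time_s: 10.3
ee_pos: [500.2, -7.1, 5.6]
ee_rot: [2.112, 2.326, 0.0]
force: [-0.2, 1.0, 1.1]
gripper_width: 30.2
finger_force: 0.4
time_s: 10.72
ee_pos: [503.3, -50.6, 7.6]
ee_rot: [2.112, 2.325, 0.0]
force: [0.6, 1.4, 0.4]
gripper_width: 30.3
finger_force: 0.1
time_s: 11.13
ee_pos: [506.3, -80.0, 7.4]
ee_rot: [2.112, 2.326, 0.0]
force: [-0.4, 0.4, 0.2]
gripper_width: 29.9
finger_force: 0.3
time_s: 11.55
ee_pos: [509.2, -110.2, 7.4]
ee_rot: [-2.112, -2.326, 0.0]
force: [-1.1, 0.6, -0.2]
gripper_width: 30.0
finger_force: 0.2
time_s: 11.97
ee_pos: [509.2, -140.2, 7.4]
ee_rot: [2.112, 2.326, 0.0]
force: [0.8, -0.4, 0.3]
gripper_width: 30.0
finger_force: 0.2
```

View pics/s4.png

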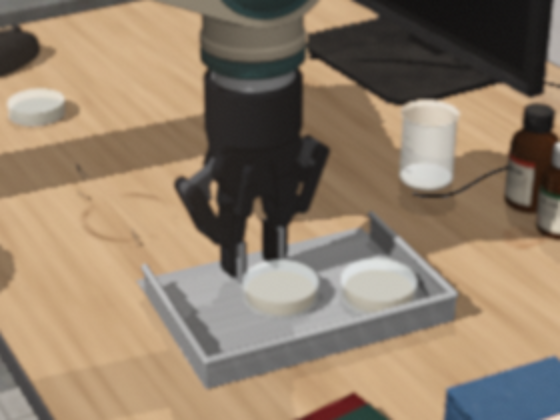

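Both dishes C and B lie flat in the pan, with B at about (360,344) px in the side image. I'll push B the last 30 mm, then go behind dish A.

```bash
python3 -m inch '[[0.35,0.03,-0.25,0,0,0,0],[0.35,0.03,-0.25,0,0,0,0],[0.35,0.03,-0.25,0,0,0,0],[0.35,0.03,-0.2,0,0,0,0],[0.35,0,-0.05,0,0,0,0]]'
python3 -m inch '[[0.35,0,0.3,0,0,0,0],[0.35,0,1,0.5,0,0,0],[0.35,0,1,1,0,0,0],[0.35,0,1,0.5,0,0,0],[0.35,-0.1,1,0,0,0,-0.3]]'
python3 -m inch '[[0.35,-0.2,1,0,0,0,-0.5],[0.35,-0.2,1,0,0,0,-0.5],[0.35,-0.2,1,0,0,0,0],[0.35,-0.2,1,0,0,0,0],[0.35,-0.2,1,0,0,0,0]]'
python3 -m inch '[[0.35,-0.2,1,0,0,0,0],[0.35,-0.2,1,0,0,0,0],[0.35,-0.2,1,0,0,0,0],[0.35,-0.1,1,0,0,0,0],[0.35,0,1,0,0,0,0]]'
python3 -m inch '[[0.35,0,1,0,0,0,0],[0.35,0,0.3,0,0,0,0],[0.35,0,0,0,0,0,0],[0.35,0,0,0,0,0,0],[0.35,0,0,0,0,0,0]]'
```

```text
time_s: 12.43
ee_pos: [513.0, -170.7, 7.5]
ee_rot: [2.113, 2.324, -0.0]
force: [0.0, 0.5, 0.3]
gripper_width: 29.7
finger_force: 0.1
time_s: 12.85
ee_pos: [511.9, -39.4, 71.1]
ee_rot: [2.138, 2.294, 0.007]
force: [0.3, 0.8, 1.0]
gripper_width: 30.0
finger_force: 0.0
time_s: 13.27
ee_pos: [478.8, 111.1, 67.0]
ee_rot: [-2.24, -2.203, -0.0]
force: [1.1, 0.7, -0.3]
gripper_width: 29.4
finger_force: 0.0
time_s: 13.68
ee_pos: [457.3, 261.1, 66.9]
ee_rot: [-2.239, -2.203, 0.0]
force: [-0.5, -0.6, 1.0]
gripper_width: 29.7
finger_force: 0.0
time_s: 14.1
ee_pos: [458.6, 296.9, 66.7]
ee_rot: [2.241, 2.201, -0.001]
force: [0.1, -0.6, -0.7]
gripper_width: 29.8
finger_force: 0.0
```

```bash
python3 -m inch '[[0.35,0.15,0,-0.3,0,0,0],[0.35,0,0,-1,0,0,0],[0.35,0,0,-0.5,0,0,0],[0.35,0,0,-0.22,0,0,0],[0.35,0,0,0,0,0,0]]'
python3 -m inch '[[0.35,0,-0.2,0,0,0,0],[0.35,0,-0.2,0,0,0,0],[0.35,0,-0.2,0,0,0,0],[0.35,0,-0.2,0,0,0,0],[0.35,0,-0.2,0,0,0,0]]'
python3 -m inch '[[0.35,0,-0.25,0,0,0,0],[0.35,-0.01,-0.35,0,0,0,0],[0.35,-0.01,-0.35,0,0,0,0],[0.35,-0.01,-0.35,0,0,0,0],[0.35,-0.01,-0.35,0,0,0,0]]'
python3 -m inch '[[0.35,-0.01,-0.35,0,0,0,0],[0.35,-0.01,-0.35,0,0,0,0],[0.35,-0.01,-0.35,0,0,0,0],[0.35,-0.01,-0.35,0,0,0,0],[0.35,-0.01,-0.35,0,0,0,0]]'
python3 -c "
from h import *
i=camera('side')
cv2.imwrite('pics/s5.png',cv2.resize(i[200:410,180:460],None,fx=2,fy=2))"
```

```text
time_s: 14.52
ee_pos: [462.5, 296.4, 4.1]
ee_rot: [-2.241, -2.2, 0.006]
force: [0.3, -0.8, 0.5]
gripper_width: 29.8
finger_force: 0.0
time_s: 14.93
ee_pos: [463.7, 267.4, 7.1]
ee_rot: [2.24, 2.202, 0.002]
force: [-1.1, 0.5, -0.5]
gripper_width: 30.0
finger_force: 0.3
time_s: 15.35
ee_pos: [462.0, 217.2, 6.3]
ee_rot: [2.241, 2.202, -0.0]
force: [-1.3, 0.5, 0.5]
gripper_width: 29.8
finger_force: 0.3
time_s: 15.77
ee_pos: [460.6, 164.8, 6.3]
ee_rot: [2.241, 2.202, 0.0]
force: [-0.1, 0.4, 1.2]
gripper_width: 30.1
finger_force: 0.3
```

View pics/s5.png

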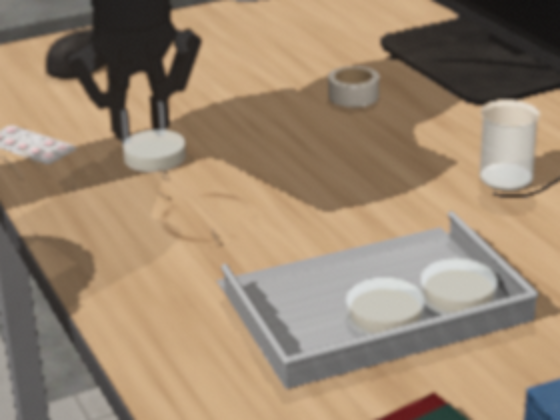

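Dish A is nested between the fingers at about (257,275) px in the side image; B and C are in the pan with free room on the left.

```bash
python3 -m inch '[[0.35,-0.01,-0.35,0,0,0,0],[0.35,-0.01,-0.35,0,0,0,0],[0.35,-0.01,-0.35,0,0,0,0],[0.35,-0.01,-0.35,0,0,0,0],[0.35,-0.01,-0.35,0,0,0,0]]'
python3 -m inch '[[0.35,-0.01,-0.35,0,0,0,0],[0.35,-0.01,-0.35,0,0,0,0],[0.35,-0.01,-0.35,0,0,0,0],[0.35,-0.01,-0.35,0,0,0,0],[0.35,-0.01,-0.35,0,0,0,0]]'
python3 -m inch '[[0.35,-0.01,-0.35,0,0,0,0],[0.35,-0.01,-0.35,0,0,0,0],[0.35,-0.01,-0.35,0,0,0,0],[0.35,-0.01,-0.35,0,0,0,0],[0.35,-0.01,-0.35,0,0,0,0]]'
python3 -m inch '[[0.35,-0.01,-0.35,0,0,0,0],[0.35,-0.01,-0.3,0,0,0,0],[0.35,-0.01,-0.3,0.02,0,0,0],[0.35,-0.01,-0.25,0.02,0,0,0],[0.35,0,-0.2,0,0,0,0]]'
python3 -m inch '[[0.35,0,-0.2,0,0,0,0],[0.35,0,-0.2,0,0,0,0],[0.35,0,-0.2,0,0,0,0],[0.35,0,-0.2,0,0,0,0],[0.35,0,-0.2,0,0,0,0]]'
python3 -m inch '[[0.35,0,-0.2,0,0,0,0],[0.35,0,-0.2,0,0,0,0],[0.35,0,-0.2,0,0,0,0],[0.35,0,-0.2,0,0,0,0],[0.35,0,-0.2,0,0,0,0]]'
python3 -c "
from h import *
i=camera('side')
cv2.imwrite('pics/s6.png',cv2.resize(i[200:410,220:500],None,fx=2,fy=2))"
```

```text
time_s: 16.23
ee_pos: [459.0, 112.3, 6.3]
ee_rot: [2.241, 2.202, 0.0]
force: [-0.3, 1.0, 0.2]
gripper_width: 30.3
finger_force: 0.1
time_s: 16.65
ee_pos: [457.5, 59.8, 6.3]
ee_rot: [2.241, 2.202, 0.0]
force: [0.6, -0.6, 0.3]
gripper_width: 29.9
finger_force: 0.1
time_s: 17.07
ee_pos: [456.1, 7.3, 6.3]
ee_rot: [2.24, 2.202, 0.0]
force: [0.9, -0.4, -0.5]
gripper_width: 29.5
finger_force: 0.1
time_s: 17.48
ee_pos: [454.9, -34.5, 7.7]
ee_rot: [2.241, 2.202, 0.0]
force: [0.3, -0.0, -0.1]
gripper_width: 30.0
finger_force: 0.1
time_s: 17.9
ee_pos: [454.9, -64.1, 7.5]
ee_rot: [2.24, 2.202, 0.0]
force: [-0.3, 0.6, 0.8]
gripper_width: 30.0
finger_force: 0.3
time_s: 18.32
ee_pos: [454.9, -94.2, 7.5]
ee_rot: [2.241, 2.202, 0.0]
force: [-0.3, 0.4, -0.5]
gripper_width: 29.9
finger_force: 0.1
```

View pics/s6.png

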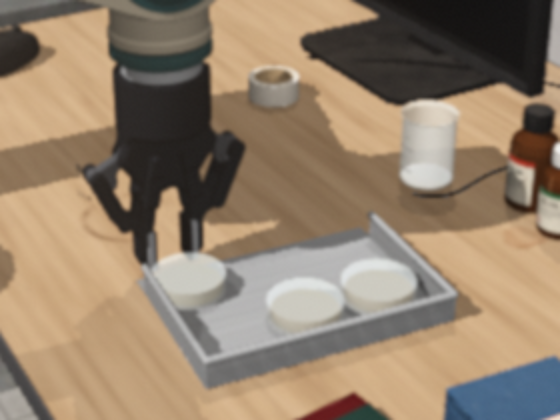

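Dish A is past the front edge and close to the left wall, with clear room toward B. I'll bias it a few mm away from the wall and finish slowly.

```bash
python3 -m inch '[[0.35,0.04,-0.15,0,0,0,0],[0.35,0.04,-0.15,0,0,0,0],[0.35,0.04,-0.15,0,0,0,0],[0.35,0.03,-0.15,0,0,0,0],[0.35,0,-0.15,0,0,0,0]]'
python3 -m inch '[[0.35,0,-0.15,0,0,0,0],[0.35,0,-0.15,0,0,0,0],[0.35,0,-0.15,0,0,0,0],[0.35,0,-0.15,0,0,0,0],[0.35,0,-0.15,0,0,0,0]]'
python3 -m inch '[[0.35,0,-0.15,0,0,0,0],[0.35,0,-0.15,0,0,0,0],[0.35,0,-0.1,0,0,0,0],[0.35,0,-0.1,0,0,0,0],[0.35,0,0,0,0,0,0]]'
python3 -m inch '[[0.35,0,0.2,0,0,0,0],[0.35,0,0.6,0.2,0,0,0],[0.35,0,1,1,0,0,0],[0.35,0,1,1,0,0,0],[0.35,0,1,1,0,0,0]]'
python3 -m inch '[[0.35,0,1,1,0,0,0],[0.35,0,1,1,0,0,0],[0.35,-0.5,1,1,0,0,0],[0.35,-0.5,1,0.5,0,0,0],[0.35,-0.5,1,0,0,0,0]]'
python3 -m inch '[[0.35,-0.5,1,0,0,0,0],[0.35,-0.5,1,0,0,0,0],[0.35,0,1,0,0,0,0],[0.35,0,1,0,0,0,0],[0.35,0,0,0,0,0,0]]'
python3 - <<'E'
from h import *
i=camera('top')
cv2.imwrite('pics/t7.png',cv2.resize(i[140:350,170:500],None,fx=2.4,fy=2.4))
g=cv2.GaussianBlur(cv2.cvtColor(i[215:330,400:495],cv2.COLOR_BGR2GRAY),(3,3),0)
C=cv2.HoughCircles(g,cv2.HOUGH_GRADIENT,1,18,param1=60,param2=8,minRadius=11,maxRadius=15)
yaw=-1.667;X=np.array([np.cos(yaw),np.sin(yaw)]);Y=np.array([-X[1],X[0]])
for u,v,r in C[0]:
    p=pt('top',u+400,v+215,17)[:2]-np.array([519,-189.6]); print(u+400,v+215,r,'pan',(p@X).round(),(p@Y).round())
E
```

```text
time_s: 18.78
ee_pos: [459.6, -116.5, 7.5]
ee_rot: [2.24, 2.202, 0.0]
force: [0.3, -0.1, -0.8]
gripper_width: 29.8
finger_force: 0.1
time_s: 19.2
ee_pos: [459.4, -139.1, 7.5]
ee_rot: [2.241, 2.202, 0.0]
force: [-0.8, 0.3, 0.1]
gripper_width: 29.9
finger_force: 0.1
time_s: 19.62
ee_pos: [459.4, -154.1, 7.5]
ee_rot: [2.241, 2.202, 0.0]
force: [-0.6, -0.8, 0.8]
gripper_width: 29.9
finger_force: 0.0
time_s: 20.03
ee_pos: [458.6, -39.5, 102.7]
ee_rot: [-2.24, -2.201, 0.001]
force: [0.9, -0.0, 0.2]
gripper_width: 30.0
finger_force: 0.0
time_s: 20.45
ee_pos: [416.0, 107.5, 207.8]
ee_rot: [2.237, 2.2, 0.01]
force: [0.9, 0.3, -0.4]
gripper_width: 30.1
finger_force: 0.0
time_s: 20.87
ee_pos: [384.2, 229.6, 203.5]
ee_rot: [-2.234, -2.207, -0.002]
force: [0.0, -0.0, 0.4]
gripper_width: 30.1
finger_force: 0.0
454.5 297.5 13.2 pan 9.0 -56.0
459.5 272.5 13.2 pan 19.0 0.0
459.5 244.5 13.2 pan 17.0 64.0
```

View pics/t7.png

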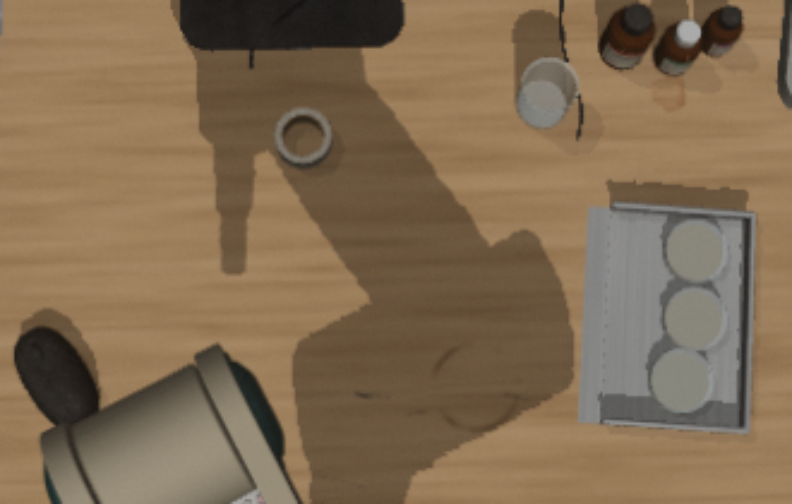

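The top view shows all three dishes flat and well inside the pan at pan x of about 9, 19 and 17 mm and y of about -56, 0 and 64 mm. They are at (454,297), (459,272) and (459,244) px. The mouse, tape and beaker are where they started, and the arm is clear.

```bash
python3 -c "
from bench import *
print(finish_job())"
```

```text
the job is handed in; nothing more can be done
None
```

I swept all three petri dishes into the pan and handed the job in at about 21 s: the last top view shows them flat, 74–84 mm behind the front edge, with the beaker, mouse and tape in place (no verdict was returned).

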